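Hold a 24-pin transfer tool poised over a well plate

ROBOT

A 6-joint arm with a two-finger parallel gripper is mounted at the origin on the work surface. World frame = base frame: x ahead of the robot, y to its left, z up, the work surface at z = 0. Lengths are in m, angles in rad, forces in N, time in s.
With the tool pointing down it reaches from about 0.375 to 0.9 m from the base axis. Payload 3.1 kg.
Tool frame: the origin (TCP) lies midway between the tips of the shut fingers; the grasp point (between the pads) lies 19 mm behind it; z points along the fingers, y is the line along which they close (so a half turn about z gives the same grasp; the last joint's range is limited). The gripper opens to 87 mm and grips with 3 to 60 N. Pads are 19 mm wide; open, the fingers measure 117 mm over their backs; the gripper's body (75 mm by 190 mm) begins 51 mm behind the grasp point.
Start: joints at [-1.452, 0.527, 1.433, -0, 1.181, -0.178], TCP at [0.183, -0.597, 0.223] pointing down, gripper open.
Joint ranges: [-3.08, 3.08], [-0.75, 2.2], [0.22, 2.44], [-1.43, 4.57], [0, 2.65], [-2.85, 2.85]. Speed limits (rad/s): [2.79, 2.79, 3.14, 3.14, 3.14, 3.14].

INTERFACE

Orientations are given as a unit quaternion [x, y, z, w].
In Python, from rig import get_obs, cams, job gives the robot as it stands.
- The arm moves only by the tool servo_tool, never from a script. Its argument "moves" is text: rows parted by semicolons, each of 5 numbers parted by spaces: the shift along the tool's x, y, z in m, then the turn about the tool's z in degrees, then the finger opening in m, from 0 to 0.087. In form: dx dy dz spin claw; .... A call has 1 to 10 rows; each row is the pose to reach, as a shift and turn from the pose commanded when the call began, along the tool's axes at that moment; what a row does not reach only later rows make up. A row lasts 1/12 s, in which the tool goes at most 41.7 mm and 7.16 degrees, less where a joint would pass 70% of its speed; a pose out of reach is approached as far as the arm can. A call with a gripper value outside its range is refused whole. The fingers move at their own pace and stop on an object; "grip_force" is the grip in N (left out, the last holds). Time passes only in rows, so rows that repeat a pose let the fingers close. It gives the time, the measured TCP pose, the force, the opening and the grip force at its end, in the units of the state.
- get_obs(): the state, without advancing time (a new reading comes with each control period).
- cams.camera(name): name is "scene" or "top" or "wrist"; returns the picture (420x560x3 uint8, blue, green, red); there is no depth.
- cams.camera_model(name): a dict with "fx", "fy", "cx", "cy" (pixels), "R" (3x3) and "t" (3): a world point X has camera coordinates R X + t. Camera axes: x right, y down, z forward; pixel columns grow to the right and rows downward; lengths in m; the calibration is good to about 2 mm. A picture is of the moment at which its call begins: read the wrist's pose just before it. camera_model takes no time and is no camera call; for the wrist camera it gives the pose at the moment of the call.
- job.hand_in(): hands the job in; it is judged then, once.
The state is a dict: "time": time; "q": joint angles; "joint_velocities": joint speeds; "joint_torque": joint torques, N m; "position": TCP position; "tool_rot": TCP orientation; "ft_force": force on the tool from outside, world axes, zero at the start; "moment": the same for the moment, N m; "grip_width": finger opening in m; "grip_force": force on a finger pad.
Only numpy, scipy, OpenCV 4.12 (cv2) and the standard library are available. Lean on these libraries where they do the work, as an engineer would, in place of code of your own. Each camera call takes 0.05 s, during which the arm holds its last target. There are 200 camera calls.

TASK

Push the half-open splash flap of the plate bay up until it is fully shut. Then take the pin tool out of its stand by the handle bar, carry it upright over the tip rack and the bay's walls, and stop with it level and still just above the well plate, less than a centimetre clear, every pin lined up over its well and touching nothing. Finish while still holding it there; never touch the plate with the pins, and leave the plate and everything else where it stands.

Things in the scene. Friction and masses are not known exactly. Their poses are not given: they have to be found in the camera images.
- bay: Fixed plate bay, left or right of the robot: black base 140 (x) x 200 (y) x 12 mm with the well plate on it between short steel pins. White side walls at y = +-97 mm, tops 107 mm above the work surface; low rail (24 mm) at the back (+x); flap at the front (-x). Inside, flap shut: 129 x 188 mm. Origin: centre of the underside, on the work surface; x from front to back, z up.
- flap (a joint): Angle (rad) of the bay's grey splash flap, hinged along its bottom edge: 0 = upright, shut against its stop; positive = top edge leaning out of the bay, towards the bay's -x. Starts half open (0.45 to 0.85). Its stiff hinge (about 0.12 N m friction) keeps it wherever it is left; 2 N at its top edge moves it.
- flap_edge (a point): Middle of the flap's top edge, on its outer face (the face away from the plate). Flap 184 mm wide, 95 mm high, 5 mm thick. Shut, this point lies at x = -70 mm, y = 0, z = 107 mm in the bay's frame.
- flap_hinge (a point): Middle of the flap's hinge line, on the hinge axis (x = -65 mm, z = 12 mm in the bay's frame); axes turn with the flap, y along the hinge.
- plate_top (a point): Centre of the top face of the white 24-well plate, loose on the bay's base: 85.5 (x) x 127.8 (y) mm, 20 mm high, top 32 mm above the work surface, 90 g. Wells 15.6 mm wide, 4 along x by 6 along y, 19.3 mm apart. y along the long side, parallel to the bay's y; z up.
- tool_grip (a point): Centre of the pin tool's handle bar: level black bar 20 mm wide (x), 100 mm long (y), 20 mm high, its underside 27 mm above the tool's aluminium plate, on two posts at y = +-42 mm. 99 mm above the work surface when in the stand. y along the bar, z up. The tool weighs 0.3 to 0.65 kg and balances about this point.
- tool_tips (a point): Centre of the plane of the pin tool's 24 pin tips (lowest points), 77 mm straight below tool_grip. Pins 4 mm thick, 30 mm long, 4 along x by 6 along y, 19.3 mm apart, under an aluminium plate 80 (x) x 136 (y) x 10 mm. y along the long side, z up. The tool is the same either way round (half turn).
- stand: Fixed black stand holding the pin tool, on the other side of the robot from the bay: base 110 x 150 mm, two rails at y = +-62.5 mm, tops 52 mm above the work surface, bear the ends of the tool's plate; pins hang free, tips 22 mm up. Pointed pins 14 mm high, 2.5 mm beside the tool's plate: lift straight up. Origin: centre of the underside; axes parallel to the tool's.
- tip_rack: Bystander between bay and stand: loose green box of white pipette tips, 122 x 82 mm, 74 mm high, 350 g. Origin: centre of its underside.
- reagent: Bystander: loose glass jar with white cap, 60 mm diameter, 120 mm high, 350 g. Origin: centre of its underside.
Things that resemble listed ones, but are neither listed nor needed, are in the scene too. Leave any orange or yellow look-alike of the part that bears tool_grip alone.

How it is judged:
On the way, in this order (a step that is already met when the one before it is completed fails the run):
1. the splash flap is pushed fully shut, the tool still in its stand (value of joint flap below 0.06 rad and height (world z) of tool_tips below 0.03 m), for 0.2 s.
2. the pin tool is lifted clear above the tip rack (height (world z) of tool_tips above 0.085 m and contact force between pin_tool and the fingers above 2 N), for 0.1 s.
At the end, for the whole second after the job is handed in: Flap shut within 0.08 rad; pin tips 1.5 to 12 mm above the plate's top, centred on it within 5 mm, aligned within 0.055 rad, tilted less than 0.06 rad, still (under 20 mm/s), gripped by the fingers and touching neither plate, bay, stand nor bystanders (value of joint flap below 0.08 rad and z of tool_tips in the frame of plate_top between 0.0015 and 0.012 m and horizontal distance between tool_tips and plate_top below 0.005 m and angle between the y axis of tool_tips and the y axis of plate_top, either way round below 0.055 rad and angle between tool_tips's own z axis and vertical below 0.06 rad and linear speed of pin_tool below 0.02 m/s and contact force between pin_tool and the fingers above 2 N and contact force between pin_tool and plate below 0.1 N and contact force between pin_tool and bay below 0.1 N and contact force between pin_tool and stand below 0.1 N and contact force between pin_tool and tip_rack below 0.1 N and contact force between pin_tool and reagent below 0.1 N); the arm keeps its last pose, push and grip.
It fails at once if the pin tool touches the well plate (contact force between pin_tool and plate above 0.5 N).
It fails at once if the well plate is shifted (distance of plate_top from where it was at the start of the episode above 0.006 m).
It fails at once if the pin tool is tipped over (angle between tool_tips's own z axis and vertical above 0.5 rad).
It fails at once if the tip rack or jar is disturbed (distance of any of tip_rack, reagent from where it was at the start of the episode above 0.015 m).
It also fails if it takes over 70 s, if anything falls off the work surface, if the arm or the gripper's body presses on something with over 40 N, if the wrist force passes 120 N, or if a joint passes its speed limit or range.

## Working session

There is one attempt and no reset: what is moved stays moved. The work goes in short steps, Python scripts to look and compute and a tool call to move; the robot and the scene stay as the last step left them, time stands still between calls to the robot, and variables do not carry over. Pictures are saved under pics/ and viewed, at most 10 in all, crops included, and the job is handed in when it is done.

Besides the shell and the picture viewer there is one more tool, called after "Request:" as name(argument=value, ...) on one line, values as JSON. servo_tool: Moves the arm, as the interface text tells. Its arguments: {"type":"object","properties":{"moves":{"type":"string"},"grip_force":{"type":"number"}},"required":["moves"]}

```bash
ls; mkdir -p pics
python3 - <<'E'
from rig import get_obs, cams, job
import cv2,numpy as np
o=get_obs();print(o)
for n in ("scene","top"):
    im=cams.camera(n);cv2.imwrite(f"pics/{n}0.png",im)
    m=cams.camera_model(n);print(n,{k:np.round(v,4).tolist() for k,v in m.items()})
E
```

```text
pics
{'time': 0.0, 'q': array([-1.45146786e+00,  5.28473532e-01,  1.43392055e+00,  2.16091894e-05,
        1.18139887e+00, -1.78525195e-01]), 'joint_velocities': array([ 1.05523768e-03, -1.91209365e-03,  1.57471124e-04, -3.99911135e-06,
        5.22379800e-04, -2.04105733e-03]), 'joint_torque': array([-5.33428356e-04, -4.40047073e+01, -1.76593727e+01,  6.33569062e-02,
        5.82197669e-02, -1.56249766e-04]), 'position': array([ 0.18334721, -0.59672392,  0.22156132]), 'tool_rot': array([ 9.88930893e-01,  1.48372770e-01,  4.25445642e-05, -1.09936677e-03]), 'ft_force': array([0.12507626, 0.32351839, 0.36953913]), 'moment': array([-0.04090699, -0.0258962 , -0.07656821]), 'grip_force': 0.0, 'grip_width': 0.08700862521284618}
scene {'fx': 500.6273, 'fy': 500.6273, 'cx': 277.0003, 'cy': 205.2202, 'R': [[0.7292, 0.684, -0.02], [0.4862, -0.5386, -0.6881], [-0.4814, 0.4921, -0.7253]], 't': [-0.3645, -0.2608, 1.7107]}
top {'fx': 396.3539, 'fy': 396.3539, 'cx': 282.5195, 'cy': 214.4034, 'R': [[-0.0278, -0.9996, 0.0006], [-0.9967, 0.0277, -0.076], [0.0759, -0.0027, -0.9971]], 't': [-0.0434, 0.5998, 0.9741]}
```

View pics/scene0.png

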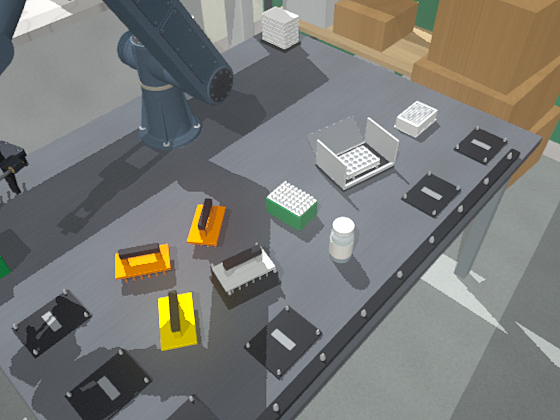

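View pics/top0.png

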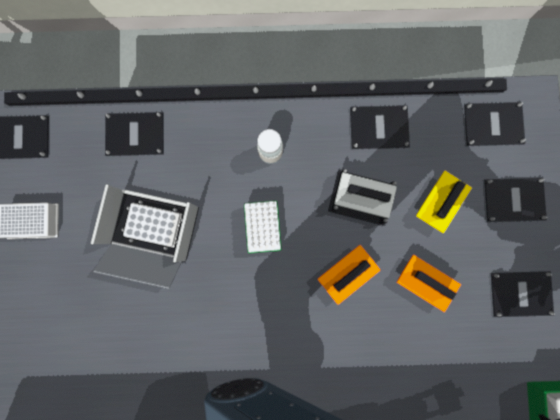

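Scene: the aluminium pin tool with black bar sits at scene (245,268) / top (367,197). The look-alikes are orange at top (349,274) and (430,284) and yellow at (444,202). The bay with its plate is at top (152,226) and its flap leans towards the robot at top (135,268). The decoy plate stack is at top (25,220), the rack at (262,227) and the jar at (270,145). I choose the aluminium tool and the bay plate, and check both in one close crop.

```bash
cat > h.py <<'E'
import cv2,numpy as np
from rig import get_obs,cams,job
def ray(m,uv):
    R=np.array(m["R"]);t=np.array(m["t"]);d=np.array([(uv[0]-m["cx"])/m["fx"],(uv[1]-m["cy"])/m["fy"],1.])
    return -R.T@t,R.T@d
def onz(m,uv,z):
    o,d=ray(m,uv);return o+d*(z-o[2])/d[2]
def proj(m,X):
    c=np.array(m["R"])@np.asarray(X,float)+np.array(m["t"]);return np.array([m["fx"]*c[0]/c[2]+m["cx"],m["fy"]*c[1]/c[2]+m["cy"]])
def rect(m,mask,z):
    "largest blob of mask on plane z: centre, long-axis yaw, sizes"
    c=max(cv2.findContours(mask.astype(np.uint8),0,1)[0],key=cv2.contourArea)
    P=np.array([onz(m,p[0],z)[:2] for p in c],np.float32)
    (cx,cy),(w,h),a=cv2.minAreaRect(P)
    if w>h: a-=0
    else: a+=90; w,h=h,w
    return (round(cx,4),round(cy,4)),(round(w,4),round(h,4)),round(a%180,2)
E
python3 - <<'E'
from h import *
im=cv2.imread("pics/top0.png");m=cams.camera_model("top")
a=cv2.resize(im[160:235,320:410],None,fx=5,fy=5,interpolation=2)
b=cv2.resize(im[180:295,85:205],None,fx=3,fy=3.26,interpolation=2)
h=max(a.shape[0],b.shape[0]);c=np.zeros((h,a.shape[1]+b.shape[1],3),np.uint8);c[:a.shape[0],:a.shape[1]]=a;c[:b.shape[0],a.shape[1]:]=b
cv2.imwrite("pics/crop.png",cv2.resize(c,(795,h)) if c.shape[1]>800 else c);print(c.shape)
g=im.astype(int).max(2)
def sub(mask,x0,x1,y0,y1):
    k=np.zeros_like(mask);k[y0:y1,x0:x1]=mask[y0:y1,x0:x1];return k
print("alu",rect(m,sub(g>110,325,405,165,230),.062))
# bar: dark pixels inside filled alu hull
al=sub(g>110,325,405,165,230).astype(np.uint8);c=max(cv2.findContours(al,0,1)[0],key=cv2.contourArea)
hull=cv2.fillConvexPoly(np.zeros_like(al),cv2.convexHull(c),1)
print("bar",rect(m,(hull>0)&(g<60),.109))
print("plate",rect(m,sub(g>120,119,186,200,255),.032))
E
```

```text
(375, 810, 3)
alu ((0.6174, -0.2774), (0.1846, 0.1159), 69.71)
bar ((0.6359, -0.2598), (0.0976, 0.0191), 73.43)
plate ((0.5863, 0.2589), (0.1511, 0.1312), 76.2)
```

View pics/crop.png

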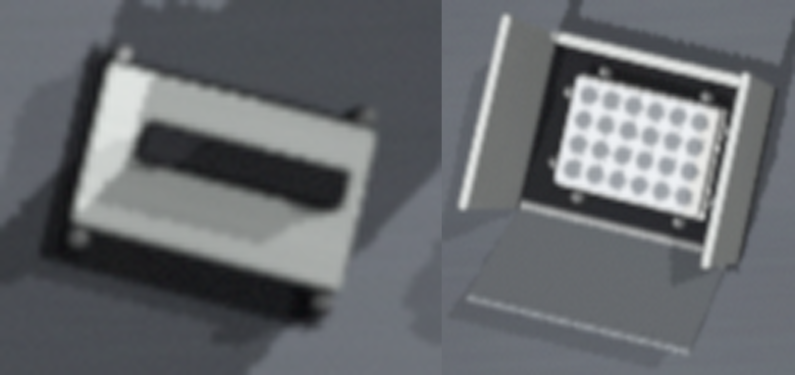

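The crop confirms the aluminium tool with its black bar, sitting in a stand with pointed pins. It also shows the 24-well plate in the bay, with the flap edge running from crop (468,297) to (690,352).

Run:
```python
from h import *
m=cams.camera_model("top")
u=lambda x,y:(85+(x-441.7)/.9815/3-.3,180+y/3.26-.3)
P=np.array([onz(m,u(*p),.032) for p in [(575,75),(723,110),(702,218),(555,182)]])[:,:2]
print("plate corners",P.round(4).tolist(),"ctr",P.mean(0).round(4),"sides",[np.linalg.norm(P[i]-P[i-1]).round(4) for i in range(4)])
d=P[0]-P[1]+P[3]-P[2];yaw=np.arctan2(d[1],d[0]);print("y-axis yaw deg",np.degrees(yaw))
Y=d/np.linalg.norm(d);X=np.array([Y[1],-Y[0]])
c=P.mean(0)
# base-of-flap white strip / rail / wall tops in bay frame relative to plate centre
for n,p,z in [("wallL front",(465,207),.107),("wallL back",(507,17),.107),("wallR front",(707,265),.107),("wallR back",(746,76),.107),("railL",(555,37),.024),("railR",(745,78),.024)]:
    q=onz(m,u(*p),z)[:2];print(n,q.round(4),"bay",((q-c)@X).round(4),((q-c)@Y).round(4))
# flap edge: angle from ray ∩ arc
for p in [(468,299),(690,353)]:
    o,dd=ray(m,u(*p))
    best=[]
    for th in np.arange(.3,1.1,.01):
        z=.012+.095*np.cos(th)-.005*np.sin(th);q=o+dd*(z-o[2])/dd[2];x=(q[:2]-c)@X;y=(q[:2]-c)@Y
        best.append((abs(x-(-.065-.095*np.sin(th)-.005*np.cos(th))),th,x,y,z))
    print("flap",np.round(min(best),4))
m2=cams.camera_model("scene")
print("check scene proj: plate",proj(m2,[*c,.032]).round(1),"bar",proj(m2,[.6359,-.2598,.109]).round(1))
from scipy.spatial.transform import Rotation as R
o=get_obs();print(R.from_quat(o["tool_rot"]).as_matrix().round(3).tolist())
mw=cams.camera_model("wrist");Rw=R.from_quat(o["tool_rot"]).as_matrix()
print("wrist cam in tool:",(Rw.T@(-np.array(mw["R"]).T@mw["t"]-o["position"])).round(4),"axes",(np.array(mw["R"])@Rw).round(3).tolist(),mw["fx"])
```

```text
plate corners [[0.6376, 0.3199], [0.6072, 0.1947], [0.5254, 0.213], [0.5561, 0.3367]] ctr [0.5816 0.2661] sides [np.float64(0.0831), np.float64(0.1289), np.float64(0.0838), np.float64(0.1274)]
y-axis yaw deg 76.19514958373392
wallL front [0.538  0.3765] bay -0.0687 0.0969
wallL back [0.6717 0.3447] bay 0.0688 0.0978
wallR front [0.4923 0.1888] bay -0.0683 -0.0964
wallR back [0.6244 0.1573] bay 0.0675 -0.0954
railL [0.6685 0.3402] bay 0.0668 0.0927
railR [0.6321 0.1777] bay 0.0702 -0.0737
flap [ 1.000e-04  7.800e-01 -1.354e-01  9.260e-02  7.600e-02]
flap [ 1.000e-04  7.800e-01 -1.354e-01 -8.980e-02  7.600e-02]
check scene proj: plate [355.4 158.6] bar [243.3 252.6]
[[0.956, 0.293, -0.0], [0.293, -0.956, 0.002], [0.0, -0.002, -1.0]]
wrist cam in tool: [ 0.0757 -0.0006 -0.1613] axes [[0.0, 1.0, 0.001], [-0.962, 0.0, -0.273], [-0.273, -0.001, 0.962]] 351.2648921672439
```

Everything agrees: plate sides 0.083 × 0.128, walls at ±0.097. The plate centre is (0.582, 0.266), the bay's y axis yaws 76.2°, and the flap is at 0.78 rad with its edge 76 mm up. I'll move towards the front of the flap via a waypoint, fingers shut.

Request:
servo_tool(moves="0.43 -0.388 -0.03 -59.1 0; 0.43 -0.388 -0.03 -59.1 0; 0.43 -0.388 -0.03 -59.1 0; 0.43 -0.388 -0.03 -59.1 0; 0.43 -0.388 -0.03 -59.1 0; 0.43 -0.388 -0.03 -59.1 0; 0.43 -0.388 -0.03 -59.1 0; 0.43 -0.388 -0.03 -59.1 0; 0.43 -0.388 -0.03 -59.1 0; 0.43 -0.388 -0.03 -59.1 0")

```text
time: 0.93
position: [0.3973, -0.2383, 0.2441]
tool_rot: [0.787, 0.617, -0.0, -0.0]
ft_force: [0.6, -0.6, 0.4]
grip_width: 0.0283
grip_force: 0.0
```

Request:
servo_tool(moves="0.25 0 0 0 0; 0.25 0 0 0 0; 0.25 0 0 0 0; 0.25 0 0 0 0; 0.25 0 0 0 0; 0.25 0 0 0 0; 0.25 0 0 0 0; 0.25 0 0 0 0; 0.25 0 0 0 0; 0.25 0 0 0 0")

```text
time: 1.77
position: [0.4565, 0.0013, 0.2439]
tool_rot: [0.788, 0.616, -0.0, -0.0]
ft_force: [0.1, -0.6, 0.4]
grip_width: 0.0003
grip_force: 0.0
```

Request:
servo_tool(moves="0.287 -0.127 0 0 0; 0.287 -0.127 0 0 0; 0.287 -0.127 0 0 0; 0.287 -0.127 0 0 0; 0.287 -0.127 0 0 0; 0.287 -0.127 0 0 0; 0.287 -0.127 0 0 0; 0.287 -0.127 0 0 0; 0.287 -0.127 0 0 0; 0.287 -0.127 0 0 0")

```text
time: 2.6
position: [0.4026, 0.3107, 0.2438]
tool_rot: [0.787, 0.617, -0.0, 0.0]
ft_force: [0.1, -0.6, -0.3]
grip_width: 0.0003
grip_force: 0.0
```

Request:
servo_tool(moves="0 0 0.184 0 0; 0 0 0.184 0 0; 0 0 0.184 0 0; 0 0 0.184 0 0; 0 0 0.184 0 0; 0 0 0.184 0 0; 0 0 0.184 0 0")

```text
time: 3.18
position: [0.4026, 0.3093, 0.0595]
tool_rot: [0.788, 0.615, -0.001, -0.0]
ft_force: [-0.1, 0.3, 0.6]
grip_width: 0.0008
grip_force: 0.0
```

Request:
servo_tool(moves="0 0.02 0 0 0; 0 0.035 0 0 0; 0 0.045 0 0 0; 0 0.055 0 0 0; 0 0.065 0 0 0; 0 0.075 0 0 0; 0 0.082 0 0 0; 0 0.088 0 0 0; 0 0.092 0 0 0; 0 0.092 0 0 0")

```text
time: 4.02
position: [0.4942, 0.2897, 0.0629]
tool_rot: [0.787, 0.616, 0.003, 0.001]
ft_force: [-1.0, 0.4, 1.7]
grip_width: 0.0002
grip_force: 0.8
```

Request:
servo_tool(moves="0 0.002 0 0 0; 0 0.004 0 0 0; 0 0.005 0 0 0; 0 0.005 0 0 0")

```text
time: 4.35
position: [0.4969, 0.2878, 0.0598]
tool_rot: [0.787, 0.616, -0.0, 0.0]
ft_force: [0.5, -0.2, 0.4]
grip_width: 0.0005
grip_force: 0.1
```

Run:
```python
from h import *
t=cams.camera("top");s=cams.camera("scene")
a=cv2.resize(t[170:300,80:220],(420,390),interpolation=2);b=cv2.resize(s[90:220,270:400],(390,390),interpolation=2)
cv2.imwrite("pics/flap.png",cv2.resize(np.hstack([a,b]),(800,385)))
```

```text
(no output)
```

View pics/flap.png

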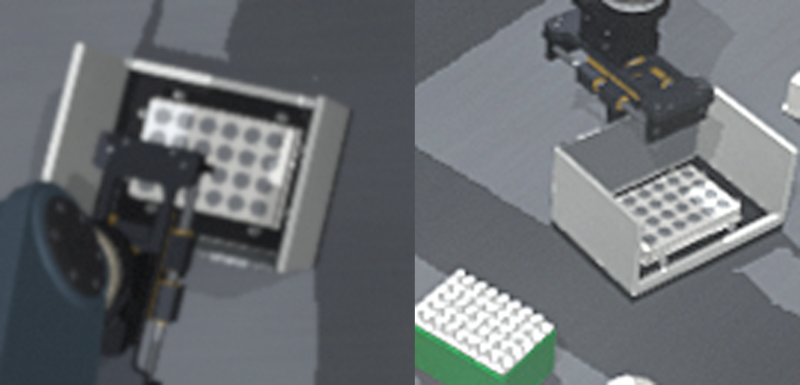

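The flap is now nearly upright, with its edge at about (620,165) in the scene half. I'll creep on until the stop is felt.

Request:
servo_tool(moves="0 0.002 0 0 0; 0 0.004 0 0 0; 0 0.005 0 0 0; 0 0.005 0 0 0")

```text
time: 4.78
position: [0.498, 0.2874, 0.0596]
tool_rot: [0.787, 0.617, -0.003, -0.002]
ft_force: [-6.1, 3.1, 2.8]
grip_width: 0.0007
grip_force: 3.6
```

Request:
servo_tool(moves="0 0.002 0 0 0; 0 0.003 0 0 0; 0 0.003 0 0 0; 0 0.003 0 0 0; 0 0.003 0 0 0")

```text
time: 5.2
position: [0.4979, 0.2873, 0.0596]
tool_rot: [0.787, 0.617, -0.005, -0.004]
ft_force: [-11.3, 5.6, 6.6]
grip_width: 0.0003
grip_force: 6.8
```

Request:
servo_tool(moves="0 -0.03 0 0 0; 0 -0.05 0 0 0; 0 -0.05 -0.04 0 0; 0 -0.05 -0.08 0 0; 0 -0.05 -0.12 0 0; 0 -0.05 -0.16 0 0; 0 -0.05 -0.2 0 0; 0 -0.05 -0.2 0 0; 0 -0.05 -0.2 0 0")

```text
time: 5.95
position: [0.4574, 0.299, 0.263]
tool_rot: [0.787, 0.617, 0.004, 0.001]
ft_force: [-0.5, -0.9, -0.2]
grip_width: 0.0004
grip_force: 0.0
```

Request:
servo_tool(moves="-0.002 0.128 0 0 0.087; -0.002 0.128 0 0 0.087; -0.002 0.128 0 0 0.087; -0.002 0.128 0 0 0.087; -0.002 0.128 0 0 0.087; -0.002 0.128 0 0 0.087")

```text
time: 6.45
position: [0.5779, 0.2652, 0.2576]
tool_rot: [0.787, 0.616, -0.002, -0.001]
ft_force: [0.0, 0.5, -0.4]
grip_width: 0.0325
grip_force: 0.0
```

Run:
```python
from h import *
m=cams.camera_model("wrist");w=cams.camera("wrist");np.save("w1.npy",np.array([m],dtype=object),allow_pickle=True)
cv2.imwrite("pics/wrist1.png",w);print(get_obs()["position"],proj(m,[.5816,.2661,.032]))
```

```text
[0.57735322 0.26559884 0.25813636] [284.33926045 179.42264342]
```

View pics/wrist1.png

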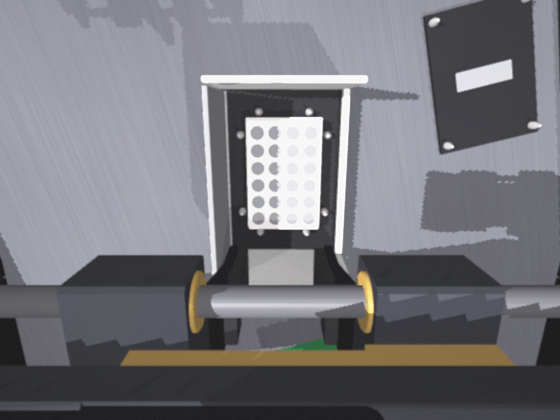

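The plate fills px (246–323, 117–230), and the flap's top edge is the upright line at px ≈ 207, so it looks shut. I'll measure both.

Run:
```python
from h import *
m=np.load("w1.npy",allow_pickle=True)[0];im=cv2.imread("pics/wrist1.png");g=im.min(2)
k=np.zeros(g.shape,np.uint8);k[108:238,236:334]=(g[108:238,236:334]>150);k=cv2.morphologyEx(k,cv2.MORPH_OPEN,np.ones((7,7)))
k=cv2.morphologyEx(k,cv2.MORPH_CLOSE,np.ones((15,15)))
print("plate",rect(m,k,.032), cv2.boundingRect(k))
c=np.array([.5816,.2661]);a=np.radians(76.2);Y=np.array([np.cos(a),np.sin(a)]);X=np.array([Y[1],-Y[0]])
for v in (120,180,240):
    row=g[v,195:235].astype(int);e=np.where(np.abs(np.diff(row))>25)[0]+195
    print(v,[(int(u),((onz(m,(u+.5,v),.107)[:2]-c)@X).round(4)) for u in e])
```

```text
plate ((0.5818, 0.2707), (0.1259, 0.0826), 76.01) (246, 117, 77, 113)
120 [(202, np.float64(-0.0709)), (203, np.float64(-0.0701)), (207, np.float64(-0.0666)), (208, np.float64(-0.0657)), (209, np.float64(-0.0649)), (224, np.float64(-0.052)), (225, np.float64(-0.0511)), (226, np.float64(-0.0502)), (227, np.float64(-0.0494))]
180 [(206, np.float64(-0.0706)), (210, np.float64(-0.067)), (211, np.float64(-0.0661)), (212, np.float64(-0.0652)), (226, np.float64(-0.0525)), (227, np.float64(-0.0516)), (229, np.float64(-0.0498)), (230, np.float64(-0.0489))]
240 [(209, np.float64(-0.0711)), (214, np.float64(-0.0664)), (215, np.float64(-0.0655)), (229, np.float64(-0.0522)), (231, np.float64(-0.0503)), (232, np.float64(-0.0494))]
```

The flap is shut, its outer edge at bay x −70.6 mm. Now to the tool.

Request:
servo_tool(moves="-0.496 0.182 0 2.8 0.087; -0.496 0.182 0 2.8 0.087; -0.496 0.182 0 2.8 0.087; -0.496 0.182 0 2.8 0.087; -0.496 0.182 0 2.8 0.087; -0.496 0.182 0 2.8 0.087; -0.496 0.182 0 2.8 0.087; -0.496 0.182 0 2.8 0.087; -0.496 0.182 0 2.8 0.087; -0.496 0.182 0 2.8 0.087")

```text
time: 7.33
position: [0.6237, -0.1484, 0.26]
tool_rot: [0.801, 0.598, -0.0, -0.001]
ft_force: [0.8, 0.6, -0.3]
grip_width: 0.0863
grip_force: 0.0
```

Request:
servo_tool(moves="-0.115 0.042 0 0 0.087; -0.115 0.042 0 0 0.087; -0.115 0.042 0 0 0.087; -0.115 0.042 0 0 0.087; -0.115 0.042 0 0 0.087; -0.115 0.042 0 0 0.087; -0.115 0.042 0 0 0.087")

```text
time: 7.92
position: [0.632, -0.2681, 0.2599]
tool_rot: [0.801, 0.598, -0.0, -0.001]
ft_force: [-0.5, 0.8, 0.4]
grip_width: 0.0868
grip_force: 0.0
```

Run:
```python
from h import *
o=get_obs();m=cams.camera_model("wrist");w=cams.camera("wrist");np.save("w2.npy",np.array([m],dtype=object),allow_pickle=True)
cv2.imwrite("pics/wrist2.png",w);print(o["time"],o["position"],o["tool_rot"],proj(m,[.636,-.26,.109]))
```

```text
7.9167 [ 0.63197701 -0.268071    0.25994397] [ 8.01316923e-01  5.98239405e-01 -5.39872355e-05 -8.94368342e-04] [282.3185297  187.84513025]
```

View pics/wrist2.png

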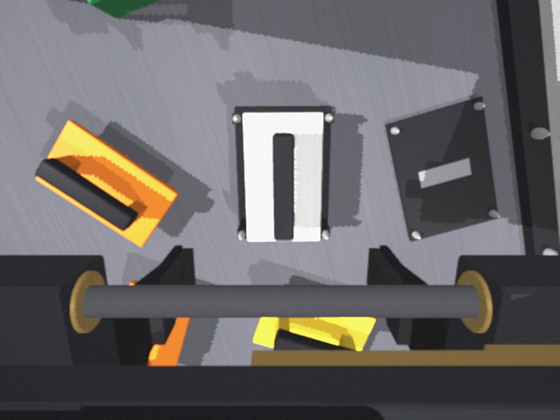

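The bar is at px (274–295, 133–240) on the aluminium plate (244–324, 113–241); the tool is well centred between the fingers.

Run:
```python
from h import *
m=np.load("w2.npy",allow_pickle=True)[0];im=cv2.imread("pics/wrist2.png");g=im.min(2)
def reg(b):
    k=np.zeros(g.shape,np.uint8);k[100:250,240:332]=b[100:250,240:332];return k
al=cv2.morphologyEx(reg(g>130),cv2.MORPH_OPEN,np.ones((5,5)))
cs=cv2.findContours(al,0,1)[0];hull=cv2.fillConvexPoly(np.zeros_like(al),cv2.convexHull(np.vstack([c for c in cs if cv2.contourArea(c)>100])),1)
print("alu",rect(m,hull,.062),cv2.boundingRect(hull))
bar=(hull>0)&(g<75);bar=cv2.morphologyEx(bar.astype(np.uint8),cv2.MORPH_OPEN,np.ones((5,5)))
print("bar",rect(m,bar,.109),cv2.boundingRect(bar))
# top-cam alu from manual crop corners (x/5 .9815)
t=cams.camera_model("top");u=lambda x,y:(320+x/.9815/5-.4,160+y/5-.4)
P=np.array([onz(t,u(*p),.062)[:2] for p in [(110,63),(376,128),(342,290),(75,213)]])
d=P[0]-P[1]+P[3]-P[2];print("top alu",P.mean(0).round(4),[np.linalg.norm(P[i]-P[i-1]).round(4) for i in range(4)],np.degrees(np.arctan2(d[1],d[0])).round(2))
```

```text
alu ((0.6394, -0.2615), (0.156, 0.0998), 73.54) (240, 100, 92, 150)
bar ((0.6369, -0.2605), (0.0963, 0.0173), 74.04) (240, 107, 89, 132)
top alu [ 0.6388 -0.2627] [np.float64(0.0757), np.float64(0.1352), np.float64(0.081), np.float64(0.1363)] 73.61
```

Request:
servo_tool(moves="0.008 0.003 0 0 0.087; 0.008 0.003 0.04 0 0.087; 0.008 0.003 0.08 0 0.087; 0.008 0.003 0.12 0 0.087; 0.008 0.003 0.15 0 0.087; 0.008 0.003 0.17 0 0.087; 0.008 0.003 0.18 0 0.087; 0.008 0.003 0.18 0 0.087")

```text
time: 8.63
position: [0.6365, -0.2614, 0.0774]
tool_rot: [0.801, 0.598, -0.001, -0.003]
ft_force: [-0.5, 0.4, 0.6]
grip_width: 0.0869
grip_force: 0.0
```

Request:
servo_tool(moves="0 0 0 0 0.03; 0 0 0 0 0.03; 0 0 0 0 0.03; 0 0 0 0 0.03; 0 0 0 0 0.012; 0 0 0 0 0.012; 0 0 0 0 0.012; 0 0 0 0 0.012; 0 0 0 0 0.012; 0 0 0 0 0.012", grip_force=40)

```text
time: 9.47
position: [0.6375, -0.2638, 0.08]
tool_rot: [0.802, 0.597, -0.0, -0.0]
ft_force: [-1.0, -0.4, -0.4]
grip_width: 0.028
grip_force: 0.0
```

Request:
servo_tool(moves="0 0 0 0 0; 0 0 0 0 0; 0 0 0 0 0; 0 0 0 0 0; 0 0 0 0 0; 0 0 0 0 0; 0 0 0 0 0; 0 0 0 0 0", grip_force=40)

```text
time: 10.13
position: [0.6363, -0.2633, 0.0799]
tool_rot: [0.802, 0.597, -0.001, -0.001]
ft_force: [-5.5, 0.1, 3.6]
grip_width: 0.0196
grip_force: 40.0
```

Request:
servo_tool(moves="0 0 -0.003 0 0; 0 0 -0.008 0 0; 0 0 -0.015 0 0; 0 0 -0.025 0 0; 0 0 -0.035 0 0; 0 0 -0.035 0 0; 0 0 -0.035 0 0")

```text
time: 10.72
position: [0.6387, -0.2643, 0.1167]
tool_rot: [0.802, 0.597, 0.001, 0.002]
ft_force: [-0.3, 1.4, -5.6]
grip_width: 0.0193
grip_force: 40.0
```

Lifted: about 5.6 N, so the tool weighs roughly 0.55 kg. Raising it to carrying height.

Request:
servo_tool(moves="0 0 -0.03 0 0; 0 0 -0.06 0 0; 0 0 -0.09 0 0; 0 0 -0.12 0 0; 0 0 -0.12 0 0; 0 0 -0.12 0 0")

```text
time: 11.22
position: [0.6385, -0.2643, 0.2368]
tool_rot: [0.802, 0.597, 0.001, 0.002]
ft_force: [0.7, -0.6, -6.0]
grip_width: 0.0193
grip_force: 40.0
```

Run:
```python
from h import *
P=[]
for i in range(4):
    s=get_obs();P.append(s["position"]);im=cams.camera("scene" if i%2 else "top");
    if i<2: cv2.imwrite(f"pics/lift{i}.png",im)
print(np.mean(P,0),np.std(P,0),s["ft_force"],s["moment"],s["tool_rot"])
b=cv2.imread("pics/lift1.png");cv2.imwrite("pics/liftc.png",cv2.resize(b[170:340,150:330],(720,680))[:600])
```

```text
[ 0.63675296 -0.26327964  0.23382438] [0.00110747 0.00064865 0.00193355] [-0.29553778  0.71116591 -5.59235302] [ 0.02197441 -0.06085844 -0.00825789] [ 0.8019776   0.59734537 -0.00119176 -0.00300265]
```

View pics/liftc.png

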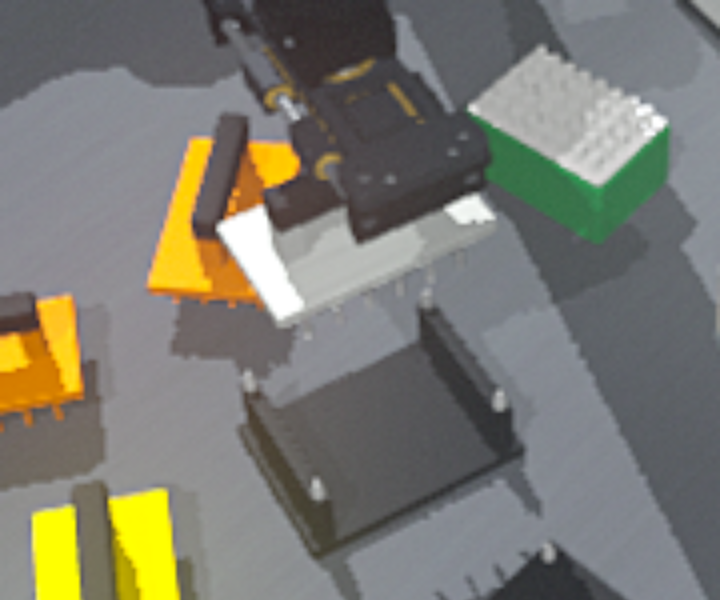

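The tool is held level with the pins clear, and the stand is empty. Carrying it at moderate speed, tips about 0.176 m up.

Request:
servo_tool(moves="0.012 -0.005 0 -0.3 0; 0.035 -0.015 0 -0.6 0; 0.065 -0.027 0 -1 0; 0.098 -0.041 0 -1.4 0; 0.13 -0.054 0 -1.8 0; 0.165 -0.069 0 -2.2 0; 0.2 -0.083 0 -2.6 0; 0.235 -0.098 0 -2.7 0; 0.27 -0.113 0 -2.7 0; 0.305 -0.127 0 -2.7 0")

```text
time: 12.25
position: [0.6013, 0.0676, 0.2339]
tool_rot: [0.788, 0.616, -0.001, -0.001]
ft_force: [-0.8, -0.0, -5.1]
grip_width: 0.0196
grip_force: 40.0
```

Request:
servo_tool(moves="0.033 -0.014 0 0 0; 0.065 -0.027 0 0 0; 0.095 -0.04 0 0 0; 0.12 -0.05 0 0 0; 0.14 -0.058 0 0 0; 0.155 -0.065 0 0 0; 0.165 -0.069 0 0 0; 0.165 -0.069 0 0 0; 0.165 -0.069 0 0 0; 0.165 -0.069 0 0 0")

```text
time: 13.08
position: [0.5759, 0.2406, 0.2347]
tool_rot: [0.788, 0.616, -0.001, 0.0]
ft_force: [0.8, -1.0, -5.3]
grip_width: 0.0199
grip_force: 40.0
```

Request:
servo_tool(moves="0.01 -0.001 0 0 0; 0.02 -0.001 0.01 0 0; 0.025 -0.001 0.03 0 0; 0.025 -0.001 0.055 0 0; 0.025 -0.001 0.075 0 0; 0.025 -0.001 0.085 0 0; 0.025 -0.001 0.09 0 0; 0.025 -0.001 0.09 0 0; 0.025 -0.001 0.09 0 0")

```text
time: 13.83
position: [0.582, 0.2663, 0.1457]
tool_rot: [0.788, 0.616, 0.001, 0.0]
ft_force: [-1.2, 0.4, -4.9]
grip_width: 0.0195
grip_force: 40.0
```

Run:
```python
from h import *
P=[]
for i,n in enumerate(["top","scene","wrist"]):
    P.append(get_obs()["position"]);im=cams.camera(n);cv2.imwrite(f"pics/p_{n}.png",im)
m=cams.camera_model("wrist");np.save("w3.npy",np.array([m],dtype=object),allow_pickle=True)
print(np.mean(P,0),get_obs()["tool_rot"])
t=cv2.imread("pics/p_top.png");s=cv2.imread("pics/p_scene.png");w=cv2.imread("pics/p_wrist.png")
a=cv2.resize(t[180:280,90:210],(480,400),interpolation=2);b=cv2.resize(s[100:200,300:405],(320,305),interpolation=2)
c=np.zeros((600,800,3),np.uint8);c[:400,:480]=a;c[:305,480:]=b;c[305:600,480:]=cv2.resize(w[60:310,150:420],(320,295));cv2.imwrite("pics/place.png",c)
```

```text
[0.58226051 0.26636991 0.14622003] [7.87722437e-01 6.16028048e-01 1.55183141e-03 6.31542944e-04]
```

View pics/place.png

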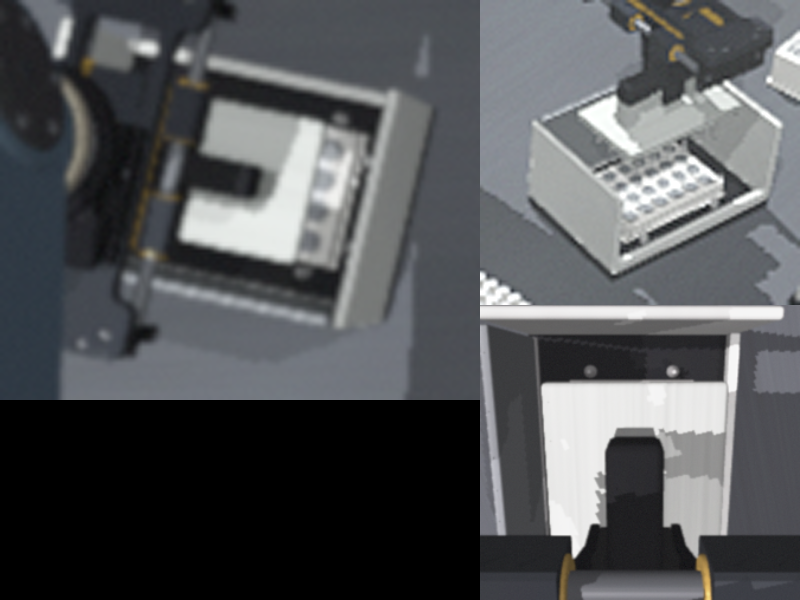

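The tool hangs level inside the walls, with the plate visible below it. In the top part the aluminium −y corners are at crop (325,122) and (300,265). In the wrist part the far corners are at (543,382) and (726,382). Next I compare tool and plate within each camera.

Run:
```python
from h import *
t=cams.camera_model("top");s=cams.camera_model("scene");w=np.load("w3.npy",allow_pickle=True)[0];w1=np.load("w1.npy",allow_pickle=True)[0]
def sub(f,pts,r=2):
    g=cv2.cvtColor(cv2.imread(f),6);p=np.array(pts,np.float32).reshape(-1,1,2)
    return cv2.cornerSubPix(g,p,(r,r),(-1,-1),(3,50,.01)).reshape(-1,2)
a=np.radians(76.1);Y=np.array([np.cos(a),np.sin(a)]);X=np.array([Y[1],-Y[0]])
c0=np.array([.5816,.2661]);
def show(n,m,px,z):
    for p in px:
        q=onz(m,p,z)[:2]-c0;print(n,np.round(p,1),"bayx %.4f bayy %.4f"%(q@X,q@Y))
T=[(90+x/4-.4,180+y/4-.4) for x,y in [(325,122),(300,265)]];za=.1282
show("top alu -y back/front man",t,T,za);show(" sub",t,sub("pics/p_top.png",T),za)
W=[(150+(x-480)/1.185-.4,60+(y-305)/1.18-.4) for x,y in [(543,382),(726,382)]]
show("wrist alu +y front/back man",w,W,za);show(" sub",w,sub("pics/p_wrist.png",W,3),za)
Wp=[(246,117),(323,117),(319,230),(249,229)]
show("wrist1 plate corners",w1,Wp,.032);show(" sub",w1,sub("pics/wrist1.png",Wp,3),.032)
# scene: well plate corners (initial img, rough) via well mask is clear; print predicted pixels of plate/alu corners
for n,z,hx,hy in (("plate",.032,.04275,.0639),("alu",za,.04,.068)):
    print(n,[proj(s,[*(c0+X*i*hx+Y*j*hy),z]).round(1).tolist() for i in(-1,1) for j in(-1,1)])
im=cv2.imread("pics/p_scene.png");i0=cv2.imread("pics/scene0.png")
o=np.hstack([cv2.resize(i0[130:190,310:400],(400,400*60//90),interpolation=2),cv2.resize(im[110:190,315:400],(400,266*1),interpolation=2)])
# wall tops in wrist for bias: +y wall (z=.107)
g=cv2.imread("pics/wrist1.png");show("wrist1 wall+y outer corners",w1,[(202,75.5),(367,75.5)],.107)
```

```text
top alu -y back/front man [170.8 210.1] bayx 0.0427 bayy -0.0667
top alu -y back/front man [164.6 245.8] bayx -0.0382 bayy -0.0718
 sub [169.1 209.6] bayx 0.0430 bayy -0.0625
 sub [164.6 245.8] bayx -0.0382 bayy -0.0718
wrist alu +y front/back man [202.8 124.9] bayx -0.0377 bayy 0.0697
wrist alu +y front/back man [357.2 124.9] bayx 0.0392 bayy 0.0696
 sub [202.  126.6] bayx -0.0382 bayy 0.0688
 sub [356.1 124.6] bayx 0.0386 bayy 0.0697
wrist1 plate corners [246 117] bayx -0.0410 bayy 0.0674
wrist1 plate corners [323 117] bayx 0.0409 bayy 0.0674
wrist1 plate corners [319 230] bayx 0.0405 bayy -0.0596
wrist1 plate corners [249 229] bayx -0.0409 bayy -0.0586
 sub [245.3 117.1] bayx -0.0418 bayy 0.0672
 sub [322.6 117. ] bayx 0.0404 bayy 0.0674
 sub [317.7 228.9] bayx 0.0390 bayy -0.0582
 sub [249.1 228.7] bayx -0.0408 bayy -0.0582
plate [[330.3, 158.7], [362.6, 143.7], [347.7, 174.4], [380.6, 158.5]]
alu [[331.7, 135.0], [367.6, 119.0], [348.8, 149.6], [385.3, 132.7]]
wrist1 wall+y outer corners [202.   75.5] bayx -0.0693 bayy 0.1021
wrist1 wall+y outer corners [367.   75.5] bayx 0.0680 bayy 0.1021
```

Both cameras agree to within 3 mm: the tool is about 1.5 mm too far in bay +x and about 2 mm too far in −y. I'll correct that and lower part way.

Request:
servo_tool(moves="0.002 -0.0015 0 -0.2 0; 0.002 -0.0015 0.01 -0.2 0; 0.002 -0.0015 0.02 -0.2 0; 0.002 -0.0015 0.028 -0.2 0; 0.002 -0.0015 0.034 -0.2 0; 0.002 -0.0015 0.038 -0.2 0; 0.002 -0.0015 0.038 -0.2 0; 0.002 -0.0015 0.038 -0.2 0; 0.002 -0.0015 0.038 -0.2 0")

```text
time: 14.73
position: [0.5805, 0.2685, 0.1073]
tool_rot: [0.787, 0.617, 0.0, 0.0]
ft_force: [-0.1, 0.0, -4.5]
grip_width: 0.0196
grip_force: 40.0
```

Run:
```python
from h import *
P=[];Q=[]
for i in range(12):
    s=get_obs();P.append(s["position"]);Q.append(s["tool_rot"]);im=cams.camera(["scene","wrist","top"][i%3]);cv2.imwrite(f"pics/q_{['scene','wrist','top'][i%3]}.png",im)
print(np.mean(P,0),np.std(P,0),np.mean(Q,0),s["ft_force"],s["time"])
m=cams.camera_model("wrist");np.save("w4.npy",np.array([m],dtype=object),allow_pickle=True)
sc=cv2.imread("pics/q_scene.png");w=cv2.imread("pics/q_wrist.png")
c=np.zeros((600,800,3),np.uint8);c[:,:480]=cv2.resize(sc[100:200,310:390],(480,600),interpolation=2);c[:340,480:]=cv2.resize(w[60:320,160:405],(320,340));c[340:,480:]=cv2.resize(cv2.imread("pics/q_top.png")[185:265,110:208],(320,260),interpolation=2)
cv2.imwrite("pics/near.png",c)
```

```text
[0.58030315 0.26843275 0.1074241 ] [1.77781121e-04 4.30176652e-05 1.61130524e-04] [7.86599052e-01 6.17463996e-01 3.03613477e-04 1.26445540e-04] [-1.23232323  0.19835626 -5.18739789] 15.2833
```

View pics/near.png

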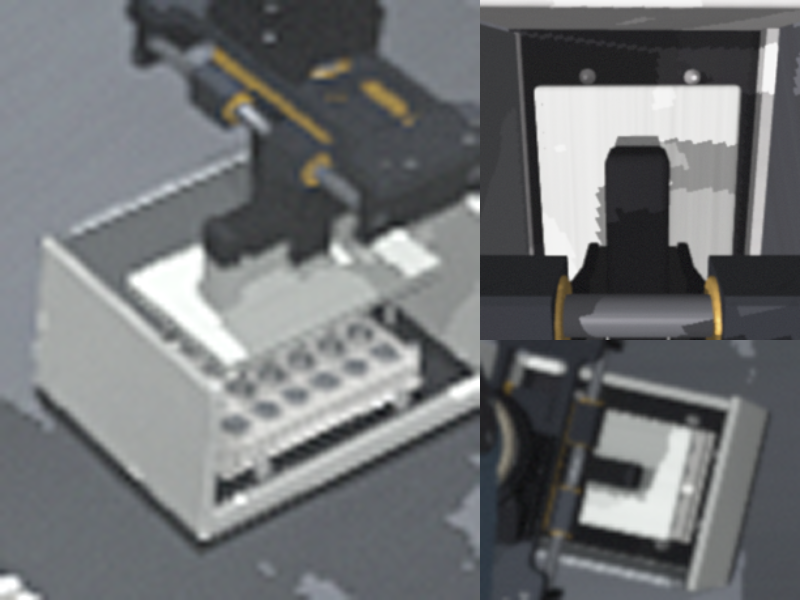

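The pins hang evenly above the plate, still well clear. Aluminium corners: scene crop (130,275) and (235,365), wrist crop (534,87) and (741,86), top crop (692,428) and (668,540). I check the centring and height with these.

Run:
```python
from h import *
t=cams.camera_model("top");s=cams.camera_model("scene");w=np.load("w4.npy",allow_pickle=True)[0]
a=np.radians(76.2);Y=np.array([np.cos(a),np.sin(a)]);X=np.array([Y[1],-Y[0]]);c0=np.array([.5816,.2661]);za=.0895
def show(n,m,px,z):
    Q=[]
    for p in px:
        q=onz(m,p,z)[:2]-c0;Q.append(q);print(n,np.round(p,1),"bayx %.4f bayy %.4f"%(q@X,q@Y))
    print("   len %.4f"%np.linalg.norm(Q[0]-Q[1]))
show("scene alu -y front/back",s,[(310+x/6-.4,100+y/6-.4) for x,y in [(130,275),(235,365)]],za)
show("scene plate +x -y/+y",s,[(310+x/6-.4,100+y/6-.4) for x,y in [(222,443),(416,352)]],.032)
W=[(160+(x-480)*.7656-.4,60+y*.7647-.4) for x,y in [(534,87),(741,86)]]
show("wrist alu",w,W,za)
k=98/320;T=[(110+(x-480)*k-.3,185+(y-340)*80/260-.3) for x,y in [(692,428),(668,540)]]
show("top alu -y",t,T,za)
# bay references in wrist crop: flap inner/outer & steel pins on base (two at +y end); pins symmetric in x expected
show("wrist steel pins z~.03",w,[(160+(x-480)*.7656,60+y*.7647) for x,y in [(587,76),(692,76)]],.026)
```

```text
scene alu -y front/back [331.3 145.4] bayx -0.0387 bayy -0.0677
scene alu -y front/back [348.8 160.4] bayx 0.0435 bayy -0.0670
   len 0.0822
scene plate +x -y/+y [346.6 173.4] bayx 0.0373 bayy -0.0640
scene plate +x -y/+y [378.9 158.3] bayx 0.0394 bayy 0.0603
   len 0.1244
wrist alu [200.9 126.1] bayx -0.0413 bayy 0.0704
wrist alu [359.4 125.4] bayx 0.0373 bayy 0.0709
   len 0.0786
top alu -y [174.6 211.8] bayx 0.0416 bayy -0.0649
top alu -y [167.3 246.2] bayx -0.0405 bayy -0.0669
   len 0.0821
wrist steel pins z~.03 [241.9 118.1] bayx -0.0276 bayy 0.0731
wrist steel pins z~.03 [322.3 118.1] bayx 0.0261 bayy 0.0731
   len 0.0537
```

Tool centring agrees to about 2 mm, but the plate corners read from the scene view are crude. I'll get the plate centre from well blobs in the stored pictures instead.

Run:
```python
from h import *
a=np.radians(76.2);Y=np.array([np.cos(a),np.sin(a)]);X=np.array([Y[1],-Y[0]]);c0=np.array([.5816,.2661])
w1=np.load("w1.npy",allow_pickle=True)[0]
for n,f,m in (("top","top0",cams.camera_model("top")),("scene","scene0",cams.camera_model("scene")),("wrist","wrist1",w1)):
    im=cv2.imread(f"pics/{f}.png");g=cv2.cvtColor(im,6)
    # rectify plate plane: 4 px/mm... 0.25 mm/px, window +-80 x +-60 mm
    S=4000;src=[];dst=[]
    for i in(-.06,.06):
        for j in(-.08,.08):
            src.append(proj(m,[*(c0+X*i+Y*j),.032]));dst.append([(j+.08)*S,(i+.06)*S])
    H=cv2.getPerspectiveTransform(np.float32(src),np.float32(dst));r=cv2.warpPerspective(g,H,(640,480),flags=2)
    r=cv2.GaussianBlur(r,(0,0),4)
    bh=cv2.morphologyEx(r,cv2.MORPH_BLACKHAT,cv2.getStructuringElement(2,(90,90)))
    k=(bh>max(12,.35*np.percentile(bh,97))).astype(np.uint8)
    N,l,st,ce=cv2.connectedComponentsWithStats(k)
    C=np.array([((c[1])/S-.06,(c[0])/S-.08) for c,q in zip(ce[1:],st[1:]) if 700<q[4]<5000 and max(q[2:4])<90])
    # assign to 19.3 mm lattice by its phase, iterate: circular mean of the phase
    ph=np.angle(np.exp(2j*np.pi*C/.0193).mean(0))/2/np.pi*.0193 
    # even number of wells: centres at +-.5 pitch
    off=((ph-.00965+.00965)%.0193)-.00965
    print(n,len(C),"plate offset bayx %.4f bayy %.4f"%tuple(off),"coherence",np.abs(np.exp(2j*np.pi*C/.0193).mean(0)).round(2), "extent",C.min(0).round(3),C.max(0).round(3))
```

```text
top 25 plate offset bayx 0.0000 bayy 0.0024 coherence [0.98 0.96] extent [-0.051 -0.046] [0.029 0.056]
scene 18 plate offset bayx 0.0015 bayy -0.0015 coherence [0.99 0.95] extent [-0.027 -0.065] [0.049 0.047]
wrist 14 plate offset bayx -0.0012 bayy 0.0031 coherence [0.82 0.86] extent [-0.045 -0.046] [-0.012  0.051]
```

Within each camera the tool and plate now agree: offsets (0.5,−0.3), (0.9,2.2) and (−0.8,−0.5) mm, a mean under 1 mm. I lower 11 mm, leaving about 6.5 mm of clearance.

Request:
servo_tool(moves="0 0 0.003 0 0; 0 0 0.006 0 0; 0 0 0.009 0 0; 0 0 0.011 0 0; 0 0 0.011 0 0; 0 0 0.011 0 0; 0 0 0.011 0 0; 0 0 0.011 0 0; 0 0 0.011 0 0; 0 0 0.011 0 0")

```text
time: 16.17
position: [0.5802, 0.2684, 0.0963]
tool_rot: [0.787, 0.617, 0.0, 0.0]
ft_force: [-0.3, 0.6, -5.1]
grip_width: 0.0194
grip_force: 40.0
```

Run:
```python
from h import *
P=[];F=[]
for i in range(9):
    s=get_obs();P.append(s["position"]);F.append(s["ft_force"]);im=cams.camera(["scene","wrist","top"][i%3]);cv2.imwrite(f"pics/r_{i%3}.png",im)
print(np.mean(P,0),np.std(P,0),np.mean(F,0),s["tool_rot"],s["grip_force"],s["time"])
cv2.imwrite("pics/final.png",cv2.resize(cv2.imread("pics/r_0.png")[115:190,315:395],(800,600),interpolation=2) if 0 else cv2.resize(cv2.imread("pics/r_0.png")[115:190,310:410],(800,600),interpolation=2))
```

```text
[0.58010442 0.26838359 0.09618185] [4.19700017e-05 1.45411976e-05 6.11716928e-05] [ 0.05841118  0.2676979  -5.80323393] [ 7.86594603e-01  6.17469781e-01 -1.87512763e-05 -1.67074205e-05] 39.97467840090394 16.5667
```

View pics/final.png

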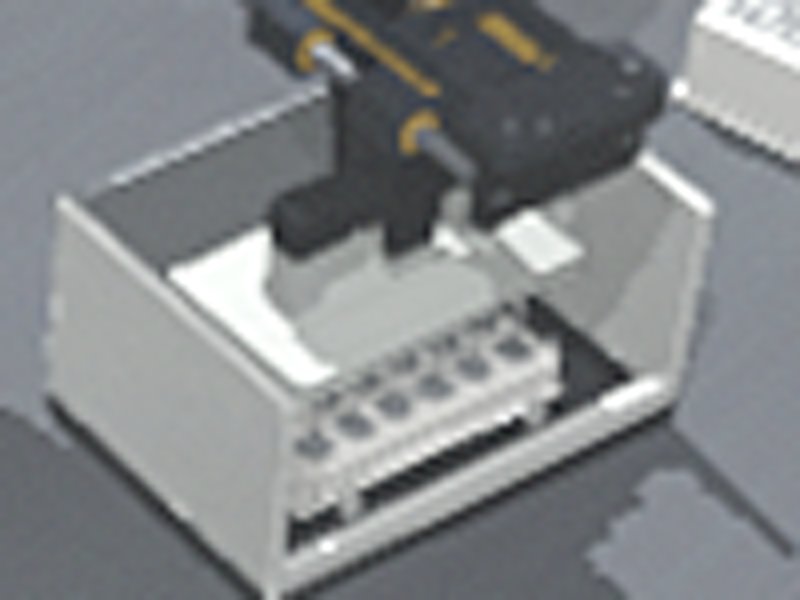

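The tool is level over the plate with the flap shut. The TCP is steady at 0.0962 m, so the tips are about 6 mm above the plate, and the force is the tool's weight only, so nothing is touching. Handing in.

```bash
python3 -c "
from rig import job
print(job.hand_in())"
```

```text
the job is handed in; nothing more can be done
None
```

I handed the job in at about 17 s (verdict not shown): the flap is shut, and the pin tool is held level and still about 6 mm above the well plate, centred to about 1 mm by camera, with no sign of contact.

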